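# Knock the stuck cartridges out onto the counting scale

### The job

Cartridges are stuck in the necks of some or all of the clear square bottles lying on the white foam slab. Tip each loaded bottle mouth-down over the scale pan and tap its rim on the steel bar along the back of the draught shield until the cartridge drops into the pan, then lay the bottle back down on its side on the slab. When every cartridge is in the pan, push the shield's side door shut until it clicks home on its catch; all the bottles must end lying on the slab, and the rest of the desk stays as it is.

Things in the scene. Friction and masses are not known exactly. Their poses are not given: they have to be found in the camera images.
- foam: white foam slab, fixed on the desk, 190 (x) x 340 (y) x 30 mm high, flat top. Origin: centre of its underside.
- bottle1: square clear bottle lying on its side, about 160 g: body 80 mm long, 44 x 44 mm across, then a neck 28 mm long, 32 mm across; 108 mm in all. Origin: on the side it lies on, at the middle of the 80 mm body; x along the bottle (mouth towards -x, 68 mm from the origin), z up (its axis is 22 mm above the origin). Bore 22 mm wide, 102 mm deep.
- bottle2: a second bottle like bottle1
- bottle3: a third bottle like bottle1
- cart1_mid (a point): centre of the cartridge stuck in bottle1: a glass, steel and plastic capsule 64 mm long, 20 mm in diameter, about 50 g, lying along the bottle's axis with its nose 9 mm inside the mouth. x along it. Absent if bottle1 is empty from the start.
- cart2_mid (a point): the same for bottle2
- cart3_mid (a point): the same for bottle3
- shield: counting scale inside an open-topped draught shield, fixed on the desk, 168 (x) x 172 (y) mm. Origin: centre of its underside, at desk height. Clear panes 100 mm high at front (-x, 80 mm from the origin) and right (-y, 82 mm); rear wall (+x, 80 mm) topped by the steel bar; the door on the left (+y).
- bar_top (a point): middle of the top face of the steel knocking bar that runs along y on top of the rear wall: 12 mm deep (x), 168 mm long (y), 20 mm high, its top 120 mm above the desk. The pan lies on its -x side. A tap can turn the bottle a few degrees in the gripper; it turns least when gripped firmly (100 N), close to its neck.
- pan (a point): centre of the floor of the scale's steel pan, 44 mm above the desk: 134 x 134 mm inside, with a rim 24 mm high. Axes as the shield's.
- door (a joint): angle of the side door, rad: 0 shut, growing as it swings out to the left (+y); it starts 0.8 to 1.4 open. Clear panel 155 mm wide, 5 mm thick, from 8 to 96 mm above the desk, on an upright hinge at the front left corner. It moves freely until about 0.1, where the spring catch must be overcome (about 5 N at the free edge); then it clicks home and stays at 0 to 0.02.
- door_hinge (a point): point on the door's hinge axis, 52 mm above the desk; its x axis runs along the door to the free edge, its y axis is normal to the panel, towards the outside.
- door_edge (a point): middle of the door's free edge, 155 mm from the hinge
- mug: bystander, to be left alone: white mug, 80 mm wide, 95 mm high; origin at its underside
- tape: bystander, to be left alone: cardboard ring, 90 mm wide, 25 mm high; origin at its underside
- jar: bystander, to be left alone: closed glass jar, 60 mm wide, 70 mm high; origin at its underside
- driver: bystander, to be left alone: screwdriver lying on the desk; origin at its underside
- pouch: bystander, to be left alone: dark zip pouch, 160 x 90 x 45 mm; origin at its underside
- capbox: bystander, to be left alone: open cardboard box, 120 x 160 x 50 mm; origin at its underside
- bottle1_mouth (a point): centre of bottle1's mouth; axes as the bottle's; the square rim is 32 mm across with walls 5 mm thick. A steel clip on the +z side through the neck grips the cartridge's nose with about twice its weight: tipping alone will not free it. Each sharp tap of the rim on a hard edge at 0.15 to 0.3 m/s, mouth some 45 degrees below level, shifts it a few mm; after 1 to 6 taps it slides out by itself.
- bottle2_mouth (a point): the same for bottle2
- bottle3_mouth (a point): the same for bottle3

How it is judged:
On the way, in this order (a step that is already met when the one before it is completed fails the run):
1. a bottle's rim is tapped on the steel bar, mouth tipped down, over the open shield (((contact force between bottle1 and bar above 2 N and height (world z) of bottle1 above 0.13 m) or (contact force between bottle2 and bar above 2 N and height (world z) of bottle2 above 0.13 m) or (contact force between bottle3 and bar above 2 N and height (world z) of bottle3 above 0.13 m))), for 0.01 s.
2. every cartridge is in the pan while the door still stands open (value of joint door above 0.5 rad and x of cart1_mid in the frame of pan between -0.068 and 0.068 m and y of cart1_mid in the frame of pan between -0.068 and 0.068 m and z of each of cart1_mid, cart2_mid, cart3_mid in the frame of pan below 0.06 m and x of cart2_mid in the frame of pan between -0.068 and 0.068 m and y of cart2_mid in the frame of pan between -0.068 and 0.068 m and x of cart3_mid in the frame of pan between -0.068 and 0.068 m and y of cart3_mid in the frame of pan between -0.068 and 0.068 m), for 0.2 s.
3. the door is shut on its catch (value of joint door below 0.04 rad), for 0.2 s.
At the end, for the whole second after the job is handed in: Door angle under 0.04 rad; every cartridge's centre inside the pan's rim (within 68 mm of its middle in x and y, under 60 mm above its floor); every bottle lying level on the foam slab, its body's middle within the slab's outline (no steeper than about 10 degrees); all at rest (value of joint door below 0.04 rad and x of cart1_mid in the frame of pan between -0.068 and 0.068 m and y of cart1_mid in the frame of pan between -0.068 and 0.068 m and z of each of cart1_mid, cart2_mid, cart3_mid in the frame of pan below 0.06 m and x of bottle1 in the frame of foam between -0.09 and 0.09 m and y of bottle1 in the frame of foam between -0.165 and 0.165 m and angle between the x axis of each of bottle1, bottle2, bottle3 and the z axis of foam, either way round above 1.4 rad and height (world z) of bottle1 between 0.02 and 0.085 m and linear speed of each of bottle1, cart1, bottle2, cart2, bottle3, cart3 below 0.03 m/s and x of cart2_mid in the frame of pan between -0.068 and 0.068 m and y of cart2_mid in the frame of pan between -0.068 and 0.068 m and x of bottle2 in the frame of foam between -0.09 and 0.09 m and y of bottle2 in the frame of foam between -0.165 and 0.165 m and height (world z) of bottle2 between 0.02 and 0.085 m and x of cart3_mid in the frame of pan between -0.068 and 0.068 m and y of cart3_mid in the frame of pan between -0.068 and 0.068 m and x of bottle3 in the frame of foam between -0.09 and 0.09 m and y of bottle3 in the frame of foam between -0.165 and 0.165 m and height (world z) of bottle3 between 0.02 and 0.085 m); the robot touches nothing.
It fails at once if another thing on the desk is moved by more than 40 mm (distance of any of mug, tape, jar, driver, pouch, capbox from where it was at the start of the episode above 0.04 m).
Of cart1, cart2, cart3 only 2 to 3 are there at a start; the rules pass over those that are not, and their reading is None.
At some moment in a run one of bottle1, bottle2, bottle3 may be knocked a few centimetres aside while the robot is not near it.
It also fails if it takes over 210 s, if anything falls off the work surface, if the arm or the gripper's body presses on something with over 40 N, if the wrist force passes 120 N, or if a joint passes its speed limit or range.

### The arm

A 6-joint arm with a two-finger parallel gripper is mounted at the origin on the work surface. World frame = base frame: x ahead of the robot, y to its left, z up, the work surface at z = 0. Lengths are in m, angles in rad, forces in N, time in s.
With the tool pointing down it reaches from about 0.325 to 0.9 m from the base axis. Payload 6.1 kg.
Tool frame: the origin (TCP) lies midway between the tips of the shut fingers; the grasp point (between the pads) lies 19 mm behind it; z points along the fingers, y is the line along which they close (so a half turn about z gives the same grasp; the last joint's range is limited). The gripper opens to 87 mm and grips with 3 to 60 N. Pads are 19 mm wide; open, the fingers measure 117 mm over their backs; the gripper's body (75 mm by 190 mm) begins 51 mm behind the grasp point.
Start: joints at [1.033, 0.22, 1.526, -0, 1.395, -0.126], TCP at [0.25, 0.573, 0.223] pointing down, gripper open.
Joint ranges: [-2.98, 2.98], [-0.91, 2.08], [0.09, 2.57], [-1.24, 4.39], [0.2, 2.65], [-2.68, 2.68]. Speed limits (rad/s): [2.57, 2.57, 3.01, 3.14, 3.14, 3.14].

### API

Orientations are given as a rotation vector (axis times angle).
In Python, from rig import arm gives the robot as it stands.
- The arm moves only by the tool send_rows, never from a script. Its argument "deltas" is text: rows parted by semicolons, each of 7 numbers parted by spaces: the opening, from 0 (shut) to 1 (fully open), then the shift along the tool's x, y, z each as a share of 150 mm, from -1 to 1, then the turn, a rotation vector about the tool's x, y, z each as a share of 0.5 rad, from -1 to 1. A call has 1 to 10 rows; each row is the pose to reach, as a shift and turn from the pose commanded when the call began, along the tool's axes at that moment; what a row does not reach only later rows make up. A row lasts 1/10 s, in which the tool goes at most 50 mm and 8.59 degrees, less where a joint would pass 70% of its speed; a pose out of reach is approached as far as the arm can. A call with a number of a shift or a turn outside -1 to 1 is refused whole. A call with a gripper value outside its range is refused whole. The fingers move at their own pace and stop on an object; the grip force is fixed at half the most. Time passes only in rows, so rows that repeat a pose let the fingers close. It gives the time, the measured TCP pose, the force, the opening and the grip force at its end, in the units of the state.
- arm.observe(): the state, without advancing time (a new reading comes with each control period).
- arm.camera(name): name is "side" or "top" or "wrist"; returns a dict with "image" (420x560x3 uint8, red, green, blue), "fx", "fy", "cx", "cy" (pixels), "rvec" (rotation vector, rad) and "tvec" (3), from world to camera coordinates, as OpenCV has them; the wrist camera has in their place "T_tool_cam" (4x4, takes a point from camera to tool coordinates, whose origin is the TCP and whose axes are the flange's). Camera axes: x right, y down, z forward; pixel columns grow to the right and rows downward; lengths in m; the calibration is good to about 2 mm. A picture is of the moment at which its call begins: read the wrist's pose just before it. There is no depth.
- arm.finish_job(): hands the job in; it is judged then, once.
Trained networks look in a picture, given as the dict that the camera call returned (one of the last four; its "shot" number tells which), for a name from the list of things; names that differ only in an ending like _2 or _b are one class to them, and where a whole thing is asked for, a point or a joint stands for the part that bears it (a point fixed in the world has none). Each returns a list of dicts, best first, with "confidence" (0 to 1); they miss things now and then, are a little off and sometimes report something else, mostly with a low value. They report only what shows in the picture. A call takes as long as a camera call.
- arm.look_for(picture, target): "uv" ([column, row] in pixels, amid what is visible of it).
- arm.landmark_of(picture, target): "uv" ([column, row] in pixels: a listed point, or the origin of a listed thing).
The state is a dict: "time_s": time; "joint_pos": joint angles; "joint_vel": joint speeds; "effort": joint torques, N m; "position": TCP position; "orientation": TCP orientation; "ft_force": force on the tool from outside, world axes, zero at the start; "torque": the same for the moment, N m; "width": opening from 0.0 (shut) to 1.0 (fully open); "gripper_force": force on a finger pad.
Only numpy, scipy, OpenCV 4.12 (cv2) and the standard library are available. Lean on these libraries where they do the work, as an engineer would, in place of code of your own. Each camera call takes 0.05 s, during which the arm holds its last target. There are 200 camera calls.

## Working session

There is one attempt and no reset: what is moved stays moved. The work goes in short steps, Python scripts to look and compute and a tool call to move; the robot and the scene stay as the last step left them, time stands still between calls to the robot, and variables do not carry over. Pictures are saved under pics/ and viewed, at most 14 in all, crops included, and the job is handed in when it is done.

Besides the shell and the picture viewer there is one more tool, called after ">>>" as name(argument=value, ...) on one line, values as JSON. send_rows: Moves the arm, as the interface text tells. Shift numbers are shares of 150 mm and turn numbers shares of 0.5 rad, none past 1 either way. Its arguments: {"type":"object","properties":{"deltas":{"type":"string"}},"required":["deltas"]}

```bash
ls; mkdir -p pics; cat > h.py <<'E'
import numpy as np, cv2
from scipy.spatial.transform import Rotation as R
from rig import arm
def save(n,p): cv2.imwrite(f'pics/{n}.png',p['image'][:,:,::-1])
def ray(p,uv,st=None):
    d=np.array([(uv[0]-p['cx'])/p['fx'],(uv[1]-p['cy'])/p['fy'],1.])
    if 'T_tool_cam' in p:
        T=np.eye(4);T[:3,:3]=R.from_rotvec(st['orientation']).as_matrix();T[:3,3]=st['position']
        M=T@np.array(p['T_tool_cam']);return M[:3,3],M[:3,:3]@d
    Rm=R.from_rotvec(np.array(p['rvec']).ravel()).as_matrix();t=np.array(p['tvec']).ravel()
    return -Rm.T@t,Rm.T@d
def atz(p,uv,z,st=None):
    o,d=ray(p,uv,st);return o+d*(z-o[2])/d[2]
E
cat > a.py <<'E'
from h import *
s=arm.observe();print(s)
Z={'foam':0,'bottle1':.03,'bottle2':.03,'bottle3':.03,'bottle1_mouth':.052,'bottle2_mouth':.052,'bottle3_mouth':.052,'cart1_mid':.052,'shield':0,'bar_top':.12,'pan':.044,'door_hinge':.052,'door_edge':.052,'mug':0,'tape':0,'jar':0,'driver':0,'pouch':0,'capbox':0}
for c in ['top','side']:
    p=arm.camera(c);save(c+'0',p)
    for n,z in Z.items():
        for r in arm.landmark_of(p,n)[:4]:
            if r['confidence']>.2: print(c,n,np.round(r['uv'],0),round(r['confidence'],2),np.round(atz(p,r['uv'],z),3))
E
python3 a.py
```

```text
pics
{'time_s': 0.0, 'joint_pos': array([ 1.03286986e+00,  2.21229008e-01,  1.52762103e+00, -1.54648045e-05,
        1.39469567e+00, -1.26099709e-01]), 'joint_vel': array([ 0.00074832,  0.00061163, -0.00084663, -0.00059637,  0.00045669,
       -0.00050973]), 'effort': array([ 1.93950718e-04, -4.94601417e+01, -3.87385654e+01,  7.01852166e-02,
        5.70998748e-02, -1.55779594e-04]), 'position': array([0.24986253, 0.57219926, 0.22143023]), 'orientation': array([-6.42202536e-01, -3.07461589e+00,  2.90751928e-03]), 'ft_force': array([-0.11234642,  0.10463575,  0.16778728]), 'torque': array([ 0.03954161, -0.07170477,  0.04927062]), 'gripper_force': 0.0, 'width': 0.9978647865366798}
top foam [381. 238.] 0.65 [ 0.482 -0.298  0.   ]
top foam [386. 250.] 0.27 [ 0.443 -0.314  0.   ]
top bottle1 [356. 235.] 0.75 [ 0.488 -0.208  0.03 ]
top bottle1 [418. 237.] 0.71 [ 0.487 -0.417  0.03 ]
top bottle1 [382. 239.] 0.56 [ 0.477 -0.295  0.03 ]
top bottle2 [356. 235.] 0.75 [ 0.488 -0.208  0.03 ]
top bottle2 [418. 237.] 0.71 [ 0.487 -0.417  0.03 ]
top bottle2 [382. 239.] 0.56 [ 0.477 -0.295  0.03 ]
to
[... 2602 characters left out ...]
hinge [232. 223.] 0.84 [0.438 0.2   0.052]
side door_edge [212. 191.] 0.81 [0.467 0.352 0.052]
side door_edge [375. 240.] 0.39 [ 0.708 -0.101  0.052]
side mug [374. 238.] 0.72 [ 0.75  -0.066  0.   ]
side mug [274. 331.] 0.68 [ 0.34  -0.127  0.   ]
side tape [275. 332.] 0.81 [ 0.341 -0.13   0.   ]
side jar [411. 294.] 0.98 [ 0.685 -0.264  0.   ]
side driver [251. 179.] 0.81 [0.622 0.372 0.   ]
side driver [412. 295.] 0.75 [ 0.685 -0.268  0.   ]
side driver [378. 240.] 0.69 [ 0.754 -0.078  0.   ]
side driver [319. 321.] 0.65 [ 0.444 -0.174  0.   ]
side pouch [294. 177.] 0.84 [0.737 0.291 0.   ]
side capbox [195. 166.] 0.62 [0.515 0.553 0.   ]
side capbox [406. 374.] 0.35 [ 0.509 -0.403  0.   ]
```

View pics/top0.png

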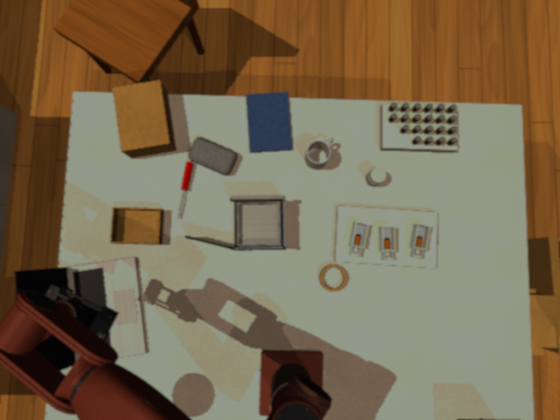

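View pics/side0.png

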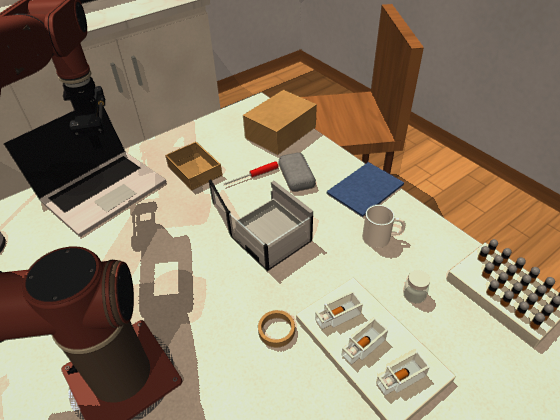

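The pictures show the shield at about (258,224) in the top view, with the door open towards +y. Three bottles lie on the foam at about (358,238), (388,242) and (420,240). All look loaded (orange inside), with mouths toward the robot. First I'll go above the nearest bottle.

```bash
cat >> h.py <<'E'
def Rt(yaw,tilt=0):
    # tool: y at world angle 90deg+yaw, z down; tilt>0: mouth (-x) goes down, tool z tips to +x
    B=np.array([[-1,0,0],[0,1,0],[0,0,-1.]]).T
    return R.from_euler('z',yaw)*R.from_euler('y',-tilt)*R.from_matrix(B)
def plan(wps,s=None):
    """wps: list of (pos,R); one or more calls between waypoints"""
    s=s or arm.observe();p=np.array(s['position']);r=R.from_rotvec(s['orientation'])
    for q,rt in wps:
        for k in range(12):
            d=r.inv().apply(np.array(q)-p)/.15;w=(r.inv()*rt).as_rotvec()/.5
            m=max(abs(d).max(),abs(w).max());f=1 if m<=1 else 1/np.ceil(m)
            # equal pieces
            d=np.round(d*f,2);w=np.round(w*f,2)
            n=int(np.ceil(max(np.linalg.norm(d*150)/50,np.linalg.norm(w*.5)*57.3/8.59)))+1
            print('  ',*d,*w,' rows',n)
            p=p+r.apply(d*.15);r=r*R.from_rotvec(w*.5)
            if f==1: break
        print('-> ',np.round(p,3))
E
python3 -c "
from h import *
plan([((.44,-.21,.24),Rt(-.1))])"
```

```text
-0.65 -0.86 -0.02 0.0 -0.0 -0.12  rows 5
   -0.6 -0.89 -0.02 0.0 -0.0 -0.13  rows 5
   -0.54 -0.93 -0.03 0.0 -0.0 -0.12  rows 5
   -0.48 -0.96 -0.02 0.0 -0.0 -0.13  rows 5
   -0.42 -0.99 -0.03 0.0 -0.0 -0.12  rows 5
->  [ 0.441 -0.211  0.241]
```

>>> send_rows(deltas="0.75 -0.65 -0.86 -0.02 0 0 -0.12;0.75 -0.65 -0.86 -0.02 0 0 -0.12;0.75 -0.65 -0.86 -0.02 0 0 -0.12;0.75 -0.65 -0.86 -0.02 0 0 -0.12;0.75 -0.65 -0.86 -0.02 0 0 -0.12")

```text
time_s: 2.5
position: [0.2885, 0.4144, 0.226]
orientation: [0.554, 3.092, 0.001]
ft_force: [-0.4, 0.3, -0.2]
width: 0.754
gripper_force: 0.0
```

>>> send_rows(deltas="0.75 -0.6 -0.89 -0.02 0 0 -0.13;0.75 -0.6 -0.89 -0.02 0 0 -0.13;0.75 -0.6 -0.89 -0.02 0 0 -0.13;0.75 -0.6 -0.89 -0.02 0 0 -0.13;0.75 -0.6 -0.89 -0.02 0 0 -0.13")

```text
time_s: 3.0
position: [0.3272, 0.2591, 0.2292]
orientation: [0.453, 3.108, 0.002]
ft_force: [0.4, -0.0, 0.3]
width: 0.75
gripper_force: 0.0
```

>>> send_rows(deltas="0.75 -0.54 -0.93 -0.03 0 0 -0.12;0.75 -0.54 -0.93 -0.03 0 0 -0.12;0.75 -0.54 -0.93 -0.03 0 0 -0.12;0.75 -0.54 -0.93 -0.03 0 0 -0.12;0.75 -0.54 -0.93 -0.03 0 0 -0.12")

```text
time_s: 3.5
position: [0.3657, 0.1025, 0.2335]
orientation: [0.359, 3.12, 0.001]
ft_force: [0.3, -0.4, -0.2]
width: 0.75
gripper_force: 0.0
```

>>> send_rows(deltas="0.75 -0.48 -0.96 -0.02 0 0 -0.13;0.75 -0.48 -0.96 -0.02 0 0 -0.13;0.75 -0.48 -0.96 -0.02 0 0 -0.13;0.75 -0.48 -0.96 -0.02 0 0 -0.13;0.75 -0.48 -0.96 -0.02 0 0 -0.13")

```text
time_s: 4.0
position: [0.4032, -0.0535, 0.2359]
orientation: [-0.256, -3.131, -0.002]
ft_force: [0.2, 0.4, -0.6]
width: 0.754
gripper_force: 0.0
```

>>> send_rows(deltas="0.75 -0.42 -0.99 -0.03 0 0 -0.12;0.75 -0.42 -0.99 -0.03 0 0 -0.12;0.75 -0.42 -0.99 -0.03 0 0 -0.12;0.75 -0.42 -0.99 -0.03 0 0 -0.12;0.75 -0.42 -0.99 -0.03 0 0 -0.12;0.75 -0.42 -0.99 -0.03 0 0 -0.12")

```text
time_s: 4.6
position: [0.441, -0.2081, 0.2401]
orientation: [-0.157, -3.137, -0.003]
ft_force: [0.2, 0.1, -0.9]
width: 0.754
gripper_force: 0.0
```

```bash
cat > w.py <<'E'
from h import *
import sys
s=arm.observe();print(np.round(s['position'],4),np.round(s['joint_pos'],2),s['time_s'],np.round(s['ft_force'],1))
p=arm.camera('wrist');save(sys.argv[1],p)
for n,z in {'bottle1':.03,'bottle1_mouth':.052,'cart1_mid':.052,'foam':0}.items():
    for r in arm.landmark_of(p,n)[:4]:
        if r['confidence']>.3: print(n,np.round(r['uv'],0),round(r['confidence'],2),np.round(atz(p,r['uv'],z,s),4))
E
python3 w.py w1
```

```text
[ 0.441  -0.2081  0.2401] [-0.6  -0.12  1.85  0.    1.42 -2.07] 4.6 [ 0.2  0.1 -0.9]
bottle1 [286. 225.] 0.92 [ 0.4894 -0.2104  0.03  ]
bottle1 [140. 239.] 0.75 [ 0.4894 -0.4111  0.03  ]
bottle1 [215. 224.] 0.73 [ 0.4783 -0.3057  0.03  ]
bottle1_mouth [291. 178.] 0.69 [ 0.4223 -0.1981  0.052 ]
cart1_mid [294. 207.] 0.9 [ 0.4598 -0.1985  0.052 ]
```

View pics/w1.png

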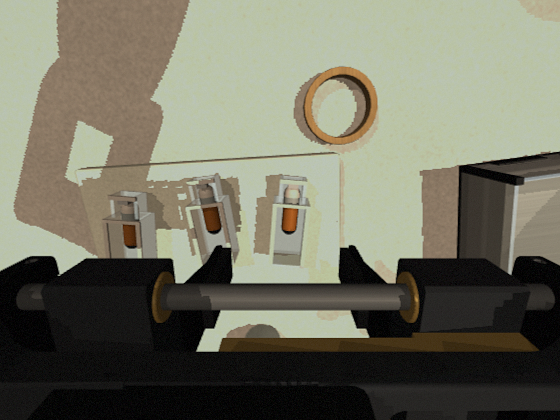

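All three bottles are loaded (orange cartridges at about (130,235), (211,215) and (290,215)). Now I'll grasp the right-hand one.

```bash
python3 -c "
from h import *
plan([((.462,-.206,.12),Rt(-.12)),((.462,-.206,.036),Rt(-.12))])"
```

```text
-0.14 0.04 0.81 0.0 0.0 0.04  rows 4
->  [ 0.462 -0.205  0.119]
   0.0 -0.0 0.56 0.0 0.0 -0.0  rows 3
->  [ 0.462 -0.205  0.035]
```

>>> send_rows(deltas="0.75 -0.14 0.04 0.8 0 0 0.04;0.75 -0.14 0.04 0.8 0 0 0.04;0.75 -0.14 0.04 0.8 0 0 0.04;0.75 -0.14 0.04 0.8 0 0 0.04")

```text
time_s: 5.25
position: [0.4597, -0.2045, 0.1167]
orientation: [-0.189, -3.129, -0.006]
ft_force: [-0.7, 1.0, 0.9]
width: 0.75
gripper_force: 0.0
```

>>> send_rows(deltas="0.75 0 0 0.25 0 0 0;0.75 0 0 0.5 0 0 0;0.75 0 0 0.55 0 0 0;0.75 0 0 0.55 0 0 0;0.2 0 0 0.55 0 0 0;0.2 0 0 0.55 0 0 0;0.2 0 0 0.55 0 0 0;0.2 0 0 0.55 0 0 0;0.2 0 0 0.55 0 0 0;0.2 0 0 0.55 0 0 0")

```text
time_s: 6.25
position: [0.463, -0.2069, 0.0396]
orientation: [0.191, 3.134, 0.0]
ft_force: [-1.5, 3.8, 8.9]
width: 0.502
gripper_force: 30.0
```

```bash
python3 -c "
from h import *
plan([((.463,-.206,.17),Rt(-.12)),((.50,-.15,.28),Rt(-.1,.1)),((.623,.12,.24),Rt(0,.785))])"
```

```text
-0.0 0.01 -0.87 0.0 0.0 -0.0  rows 4
->  [ 0.463 -0.205  0.17 ]
   -0.2 0.4 -0.73 -0.0 -0.2 -0.04  rows 4
->  [ 0.5   -0.149  0.28 ]
   -0.3 0.94 0.16 -0.05 -0.68 -0.09  rows 4
   -0.27 0.91 0.29 -0.04 -0.69 -0.1  rows 4
->  [0.623 0.12  0.24 ]
```

>>> send_rows(deltas="0.2 0 0 -0.3 0 0 0;0.2 0 0 -0.6 0 0 0;0.2 0 0 -0.87 0 0 0;0.2 0 0 -0.87 0 0 0")

```text
time_s: 6.65
position: [0.4657, -0.2094, 0.1756]
orientation: [0.19, 3.125, -0.01]
ft_force: [1.4, -0.9, -1.7]
width: 0.504
gripper_force: 30.0
```

>>> send_rows(deltas="0.2 -0.1 0.2 -0.36 0 -0.1 -0.02;0.2 -0.2 0.4 -0.73 0 -0.2 -0.04;0.2 -0.2 0.4 -0.73 0 -0.2 -0.04;0.2 -0.2 0.4 -0.73 0 -0.2 -0.04")

```text
time_s: 7.05
position: [0.5013, -0.1506, 0.2819]
orientation: [0.151, 3.031, -0.013]
ft_force: [0.9, -0.4, -2.1]
width: 0.501
gripper_force: 30.0
```

>>> send_rows(deltas="0.2 -0.3 0.94 0.16 -0.05 -0.68 -0.09;0.2 -0.3 0.94 0.16 -0.05 -0.68 -0.09;0.2 -0.3 0.94 0.16 -0.05 -0.68 -0.09;0.2 -0.3 0.94 0.16 -0.05 -0.68 -0.09")

```text
time_s: 7.45
position: [0.5575, -0.0103, 0.2524]
orientation: [0.067, 2.707, 0.005]
ft_force: [0.3, -0.8, -2.1]
width: 0.508
gripper_force: 30.0
```

>>> send_rows(deltas="0.2 -0.27 0.91 0.29 -0.04 -0.69 -0.1;0.2 -0.27 0.91 0.29 -0.04 -0.69 -0.1;0.2 -0.27 0.91 0.29 -0.04 -0.69 -0.1;0.2 -0.27 0.91 0.29 -0.04 -0.69 -0.1;0.2 -0.27 0.91 0.29 -0.04 -0.69 -0.1;0.2 -0.27 0.91 0.29 -0.04 -0.69 -0.1")

```text
time_s: 8.05
position: [0.6224, 0.1167, 0.2368]
orientation: [-0.0, 2.358, -0.003]
ft_force: [0.4, -0.5, -1.7]
width: 0.503
gripper_force: 30.0
```

```bash
cat > v.py <<'E'
from h import *
import sys
s=arm.observe();print(np.round(s['position'],4),np.round(s['joint_pos'],2),s['time_s'],np.round(s['ft_force'],1),s['width'])
tz=R.from_rotvec(s['orientation']).as_matrix();print('tool x,z',np.round(tz[:,0],3),np.round(tz[:,2],3))
P={c:arm.camera(c) for c in ['side','top','wrist']}
o=[]
for c,p in P.items():
    a=arm.landmark_of(p,'bar_top');b=arm.landmark_of(p,'bottle1_mouth');e=arm.landmark_of(p,'cart1_mid')
    print(c,[(n,np.round(r['uv']),round(r['confidence'],2),np.round(atz(p,r['uv'],z,s),3)) for n,l,z in(('bar',a,.12),('mouth',b,.13),('cart',e,.056)) for r in l[:3] if r['confidence']>.35])
crop=P['side']['image'][130:290,200:360];crop=cv2.resize(crop,None,fx=2.5,fy=2.5)
w=cv2.resize(P['wrist']['image'],(400,300));w=np.vstack([w,np.zeros((100,400,3),np.uint8)])
cv2.imwrite('pics/'+sys.argv[1]+'.png',np.hstack([crop,w])[:,:,::-1])
E
python3 v.py v1
```

```text
[0.6224 0.1167 0.2368] [ 0.1  -0.27  2.17 -0.17  0.46 -1.35] 8.05 [ 0.4 -0.5 -1.7] 0.5032003067550896
tool x,z [-0.709 -0.001 -0.706] [ 0.706 -0.002 -0.709]
side [('bar', array([291., 197.]), 0.92, array([0.594, 0.121, 0.12 ]))]
top [('mouth', array([261., 193.]), 0.76, array([0.606, 0.112, 0.13 ])), ('mouth', array([255., 224.]), 0.5, array([0.508, 0.128, 0.13 ])), ('mouth', array([416., 260.]), 0.49, array([ 0.41 , -0.376,  0.13 ]))]
wrist [('bar', array([298.,  90.]), 0.85, array([0.594, 0.126, 0.12 ])), ('mouth', array([284., 203.]), 0.97, array([0.733, 0.116, 0.13 ])), ('mouth', array([155., 130.]), 0.75, array([0.622, 0.016, 0.13 ])), ('cart', array([287., 168.]), 0.7, array([0.766, 0.119, 0.056]))]
```

View pics/v1.png

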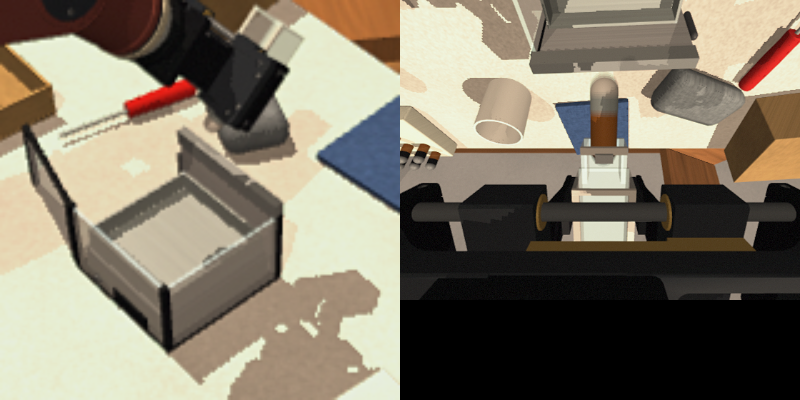

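The wrist view shows the cartridge at about (603,115), already projecting beyond the neck. It has been shaken loose and seems to be sliding out. I'll look again now.

```bash
python3 v.py v2
```

```text
[0.6227 0.118  0.2381] [ 0.1  -0.27  2.17 -0.17  0.46 -1.35] 8.65 [-0.4 -0.1 -2.9] 0.502987640404216
tool x,z [-0.707 -0.001 -0.707] [ 0.707 -0.001 -0.707]
side [('bar', array([291., 197.]), 0.61, array([0.594, 0.121, 0.12 ])), ('bar', array([359., 345.]), 0.44, array([ 0.42 , -0.324,  0.12 ])), ('cart', array([266., 221.]), 0.55, array([0.517, 0.14 , 0.056]))]
top [('bar', array([257., 225.]), 0.44, array([0.504, 0.121, 0.12 ])), ('mouth', array([259., 196.]), 0.56, array([0.594, 0.12 , 0.13 ]))]
wrist [('bar', array([295.,  95.]), 0.73, array([0.599, 0.125, 0.12 ]))]
```

View pics/v2.png

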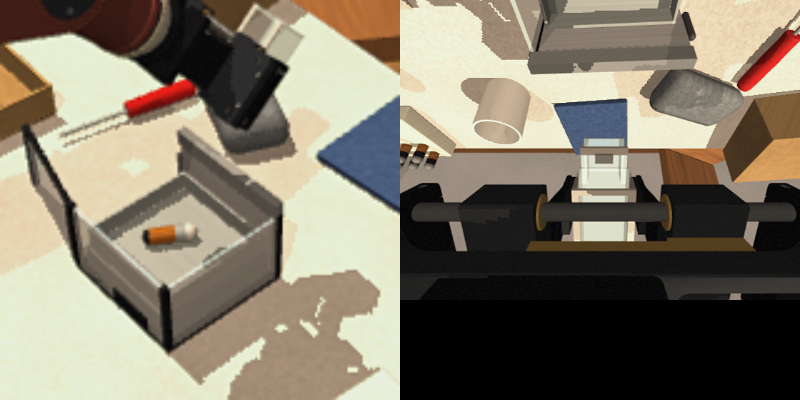

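The cartridge is in the pan at about (170,235) in the crop, and the bottle is empty. I'll tap the bar once with this bottle now, since the tap is a required step.

>>> send_rows(deltas="0.2 0.12 0 0.12 0 0 0;0.2 0.22 0 0.22 0 0 0;0.2 0.22 0 0.22 0 0 0;0.2 0.34 0 0.34 0 0 0;0.2 0.43 0 0.43 0 0 0;0.2 0.43 0 0.43 0 0 0")

```text
time_s: 9.85
position: [0.6249, 0.1183, 0.1491]
orientation: [-0.001, 2.351, -0.001]
ft_force: [0.1, -0.3, 1.1]
width: 0.504
gripper_force: 30.0
```

>>> send_rows(deltas="0.2 0.01 0 0.01 0 0 0;0.2 0.02 0 0.02 0 0 0;0.2 0.02 0 0.02 0 0 0")

```text
time_s: 10.15
position: [0.6262, 0.1183, 0.148]
orientation: [-0.001, 2.347, -0.001]
ft_force: [-1.5, -3.2, 9.0]
width: 0.502
gripper_force: 30.0
```

```bash
python3 -c "
from h import *
plan([((.623,.12,.24),Rt(0,.785)),((.50,-.15,.28),Rt(-.1,.1)),((.465,-.208,.12),Rt(-.12)),((.465,-.208,.05),Rt(-.12)),((.465,-.208,.041),Rt(-.12))])"
```

```text
-0.42 0.01 -0.44 -0.0 0.02 0.0  rows 3
->  [0.623 0.12  0.239]
   0.2 -0.9 -0.39 0.04 0.68 0.09  rows 5
   0.26 -0.92 -0.29 0.05 0.69 0.1  rows 4
->  [ 0.5   -0.151  0.281]
   0.15 -0.2 0.52 -0.0 0.1 0.02  rows 3
   0.12 -0.2 0.54 -0.0 0.1 0.02  rows 3
->  [ 0.465 -0.207  0.119]
   0.0 -0.0 0.46 -0.0 -0.0 -0.0  rows 3
->  [ 0.465 -0.208  0.05 ]
   0.0 -0.0 0.06 -0.0 -0.0 -0.0  rows 2
->  [ 0.465 -0.208  0.041]
```

>>> send_rows(deltas="0.2 -0.2 0 -0.2 0 0.01 0;0.2 -0.42 0.01 -0.44 0 0.02 0;0.2 -0.42 0.01 -0.44 0 0.02 0;0.2 -0.42 0.01 -0.44 0 0.02 0")

```text
time_s: 10.55
position: [0.6216, 0.1199, 0.2374]
orientation: [-0.001, 2.361, -0.001]
ft_force: [-0.7, 1.2, -2.2]
width: 0.502
gripper_force: 30.0
```

>>> send_rows(deltas="0.2 0.2 -0.9 -0.39 0.04 0.68 0.09;0.2 0.2 -0.9 -0.39 0.04 0.68 0.09;0.2 0.2 -0.9 -0.39 0.04 0.68 0.09;0.2 0.2 -0.9 -0.39 0.04 0.68 0.09;0.2 0.2 -0.9 -0.39 0.04 0.68 0.09")

```text
time_s: 11.05
position: [0.5574, -0.0167, 0.2531]
orientation: [0.072, 2.707, -0.004]
ft_force: [0.2, 0.4, -2.5]
width: 0.503
gripper_force: 30.0
```

>>> send_rows(deltas="0.2 0.26 -0.92 -0.29 0.05 0.69 0.1;0.2 0.26 -0.92 -0.29 0.05 0.69 0.1;0.2 0.26 -0.92 -0.29 0.05 0.69 0.1;0.2 0.26 -0.92 -0.29 0.05 0.69 0.1;0.2 0.26 -0.92 -0.29 0.05 0.69 0.1")

```text
time_s: 11.55
position: [0.4978, -0.15, 0.2747]
orientation: [0.157, 3.05, -0.01]
ft_force: [-0.2, 0.1, -0.9]
width: 0.504
gripper_force: 30.0
```

```bash
python3 w.py w2; python3 -c "
from h import *
plan([((.465,-.208,.12),Rt(-.12)),((.465,-.208,.05),Rt(-.12)),((.465,-.208,.041),Rt(-.12))])"
```

```text
[ 0.4978 -0.15    0.2747] [-0.46 -0.14  1.8   0.03  1.4  -1.94] 11.55 [-0.2  0.1 -0.9]
bottle1 [283. 289.] 0.86 [ 0.6959 -0.1737  0.03  ]
bottle1 [101. 186.] 0.71 [ 0.4947 -0.4132  0.03  ]
bottle1 [174. 168.] 0.68 [ 0.4801 -0.3033  0.03  ]
cart1_mid [504. 165.] 0.75 [0.5158 0.1353 0.052 ]
foam [181. 168.] 0.84 [ 0.4867 -0.305   0.    ]
   0.14 -0.21 0.51 -0.0 0.09 0.02  rows 3
   0.11 -0.2 0.52 -0.0 0.09 0.02  rows 3
->  [ 0.464 -0.208  0.119]
   -0.0 -0.0 0.46 -0.0 -0.0 -0.0  rows 3
->  [ 0.464 -0.208  0.05 ]
   -0.0 -0.0 0.06 -0.0 -0.0 -0.0  rows 2
->  [ 0.464 -0.208  0.041]
```

Others are undisturbed and cartridge 1 is in the pan. Laying the bottle down.

>>> send_rows(deltas="0.2 0.25 -0.41 1 0 0.18 0.04;0.2 0.25 -0.41 1 0 0.18 0.04;0.2 0.25 -0.41 1 0 0.18 0.04;0.2 0.25 -0.41 1 0 0.18 0.04;0.2 0.25 -0.41 1 0 0.18 0.04")

```text
time_s: 12.3
position: [0.4654, -0.2083, 0.1204]
orientation: [-0.192, -3.13, -0.001]
ft_force: [-0.0, 1.0, -1.5]
width: 0.502
gripper_force: 30.0
```

```bash
python3 -c "
from h import *
s=arm.observe();print(s['position'],s['ft_force'])
plan([((.465,-.208,.042),Rt(-.12))])"
```

```text
[ 0.46536564 -0.20832503  0.12041872] [-1.00019218e-03  1.04977995e+00 -1.53278290e+00]
   -0.0 0.0 0.52 0.0 -0.01 -0.0  rows 3
->  [ 0.465 -0.208  0.042]
```

>>> send_rows(deltas="0.2 0 0 0.2 0 0 0;0.2 0 0 0.4 0 0 0;0.2 0 0 0.46 0 0 0;0.2 0 0 0.49 0 0 0;0.2 0 0 0.52 0 0 0;0.2 0 0 0.52 0 0 0;0.72 0 0 0.52 0 0 0;0.72 0 0 0.52 0 0 0;0.72 0 0 0.52 0 0 0;0.72 0 0 0.52 0 0 0")

```text
time_s: 13.3
position: [0.4682, -0.2105, 0.0465]
orientation: [0.192, 3.135, -0.004]
ft_force: [-0.6, 0.4, -0.5]
width: 0.704
gripper_force: 0.0
```

>>> send_rows(deltas="0.72 0 0 -0.15 0 0 0;0.72 0 0 -0.3 0 0 0;0.72 0 0 -0.6 0 0 0;0.72 0 0 -0.9 0 0 0;0.72 0 0 -1 0 0 0;0.72 0 0 -1 0 0 0")

```text
time_s: 13.9
position: [0.4696, -0.211, 0.1993]
orientation: [0.192, 3.13, -0.009]
ft_force: [-0.4, 0.2, -1.0]
width: 0.72
gripper_force: 0.0
```

>>> send_rows(deltas="0.72 0.15 -0.6 -0.3 0 0 0;0.72 0.15 -0.6 -0.3 0 0 0;0.72 0.15 -0.6 -0.3 0 0 0;0.72 0.15 -0.6 -0.3 0 0 0")

```text
time_s: 14.3
position: [0.4336, -0.2968, 0.2394]
orientation: [-0.196, -3.134, 0.001]
ft_force: [-0.4, 1.3, -0.5]
width: 0.719
gripper_force: 0.0
```

```bash
python3 w.py w3
```

```text
[ 0.4336 -0.2968  0.2394] [-0.75 -0.03  1.76 -0.    1.41 -2.19] 14.3 [-0.4  1.3 -0.5]
bottle1 [286. 224.] 0.79 [ 0.4801 -0.3017  0.03  ]
bottle1 [209. 240.] 0.74 [ 0.4897 -0.4085  0.03  ]
bottle1 [349. 227.] 0.63 [ 0.4949 -0.2178  0.03  ]
bottle1 [200. 225.] 0.61 [ 0.4671 -0.4167  0.03  ]
bottle1_mouth [358. 181.] 0.89 [ 0.4293 -0.2074  0.052 ]
```

View pics/w3.png

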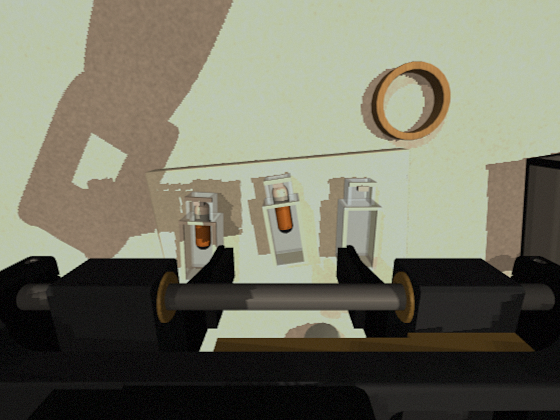

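Bottle A lies empty at (357,225). Bottle B is loaded at (284,220), with yaw about +0.05. Grasping B.

```bash
python3 -c "
from h import *
plan([((.452,-.303,.11),Rt(.05)),((.452,-.303,.039),Rt(.05))])"
```

```text
-0.12 -0.04 0.86 -0.0 -0.0 -0.34  rows 4
->  [ 0.451 -0.303  0.111]
   -0.01 -0.0 0.48 -0.0 -0.0 -0.0  rows 3
->  [ 0.453 -0.303  0.039]
```

>>> send_rows(deltas="0.72 -0.12 -0.04 0.86 0 0 -0.34;0.72 -0.12 -0.04 0.86 0 0 -0.34;0.72 -0.12 -0.04 0.86 0 0 -0.34;0.72 -0.12 -0.04 0.86 0 0 -0.34;0.72 -0.12 -0.04 0.86 0 0 -0.34")

```text
time_s: 15.05
position: [0.4517, -0.304, 0.1122]
orientation: [0.076, -3.139, 0.002]
ft_force: [-0.3, -0.2, 0.4]
width: 0.721
gripper_force: 0.0
```

>>> send_rows(deltas="0.72 0 0 0.25 0 0 0;0.72 0 0 0.44 0 0 0;0.72 0 0 0.49 0 0 0;0.72 0 0 0.49 0 0 0;0.2 0 0 0.49 0 0 0;0.2 0 0 0.49 0 0 0;0.2 0 0 0.49 0 0 0;0.2 0 0 0.49 0 0 0;0.2 0 0 0.49 0 0 0;0.2 0 0 0.49 0 0 0")

```text
time_s: 16.05
position: [0.4524, -0.305, 0.0403]
orientation: [-0.075, 3.139, -0.004]
ft_force: [-0.0, 3.0, 7.8]
width: 0.504
gripper_force: 30.0
```

```bash
python3 -c "
from h import *
s=arm.observe();q=s['position'];print(np.round(s['joint_pos'],2))
plan([(q+[0,0,.14],Rt(.05)),((.52,-.12,.28),Rt(0,.3)),((.621,.13,.24),Rt(0,.785))])"
```

```text
[-0.74  0.24  1.88 -0.    1.02 -2.35]
   -0.0 -0.0 -0.93 -0.01 0.0 -0.0  rows 4
->  [ 0.452 -0.305  0.18 ]
   -0.26 0.6 -0.33 0.01 -0.3 0.05  rows 4
   -0.28 0.61 -0.3 0.01 -0.3 0.04  rows 4
->  [ 0.52  -0.121  0.28 ]
   -0.28 0.84 0.23 -0.0 -0.48 0.0  rows 4
   -0.23 0.83 0.29 0.0 -0.49 0.0  rows 4
->  [0.621 0.13  0.24 ]
```

>>> send_rows(deltas="0.2 0 0 -0.15 0 0 0;0.2 0 0 -0.35 0 0 0;0.2 0 0 -0.6 0 0 0;0.2 0 0 -0.8 0 0 0;0.2 0 0 -0.9 0 0 0;0.2 0 0 -0.93 0 0 0")

```text
time_s: 16.65
position: [0.4524, -0.3054, 0.1802]
orientation: [-0.075, 3.138, -0.008]
ft_force: [-0.2, -0.1, -1.7]
width: 0.502
gripper_force: 29.9
```

>>> send_rows(deltas="0.2 -0.04 0.1 -0.05 0 -0.05 0.01;0.2 -0.1 0.25 -0.12 0 -0.12 0.02;0.2 -0.17 0.4 -0.2 0 -0.2 0.03;0.2 -0.23 0.54 -0.28 0 -0.27 0.04;0.2 -0.26 0.6 -0.33 0.01 -0.3 0.05")

```text
time_s: 17.15
position: [0.4858, -0.211, 0.2262]
orientation: [-0.034, 2.992, -0.003]
ft_force: [0.5, 0.2, -1.9]
width: 0.505
gripper_force: 29.9
```

>>> send_rows(deltas="0.2 -0.05 0.12 -0.06 0 -0.06 0.01;0.2 -0.12 0.26 -0.13 0 -0.13 0.02;0.2 -0.19 0.41 -0.2 0 -0.2 0.03;0.2 -0.25 0.54 -0.26 0 -0.26 0.04;0.2 -0.28 0.61 -0.3 0.01 -0.3 0.04")

```text
time_s: 17.65
position: [0.519, -0.1193, 0.2771]
orientation: [-0.004, 2.842, -0.008]
ft_force: [0.2, -0.5, -2.1]
width: 0.501
gripper_force: 29.9
```

>>> send_rows(deltas="0.2 -0.05 0.13 0.04 0 -0.07 0;0.2 -0.1 0.28 0.08 0 -0.16 0;0.2 -0.15 0.43 0.12 0 -0.25 0;0.2 -0.2 0.58 0.16 0 -0.34 0;0.2 -0.25 0.7 0.2 0 -0.43 0;0.2 -0.28 0.8 0.23 0 -0.48 0")

```text
time_s: 18.25
position: [0.5685, 0.0004, 0.2544]
orientation: [-0.005, 2.603, -0.007]
ft_force: [-0.3, -0.5, -2.3]
width: 0.505
gripper_force: 29.9
```

>>> send_rows(deltas="0.2 -0.05 0.15 0.05 0 -0.09 0;0.2 -0.1 0.3 0.1 0 -0.18 0;0.2 -0.15 0.45 0.16 0 -0.28 0;0.2 -0.19 0.6 0.22 0 -0.37 0;0.2 -0.22 0.72 0.27 0 -0.45 0;0.2 -0.23 0.78 0.29 0 -0.49 0;0.2 -0.23 0.78 0.29 0 -0.49 0")

```text
time_s: 18.95
position: [0.6195, 0.1175, 0.2329]
orientation: [-0.008, 2.361, -0.007]
ft_force: [0.1, 0.5, -2.2]
width: 0.503
gripper_force: 29.9
```

```bash
python3 v.py v3
```

```text
[0.6195 0.1175 0.2329] [ 0.1  -0.27  2.18 -0.17  0.46 -1.35] 18.95 [ 0.1  0.5 -2.2] 0.5029458956669581
tool x,z [-0.711 -0.008 -0.703] [ 0.703 -0.003 -0.711]
side [('bar', array([294., 196.]), 0.83, array([0.601, 0.12 , 0.12 ])), ('mouth', array([324., 321.]), 0.9, array([ 0.397, -0.24 ,  0.13 ])), ('cart', array([265., 222.]), 0.64, array([0.515, 0.142, 0.056])), ('cart', array([346., 314.]), 0.4, array([ 0.482, -0.226,  0.056]))]
top [('mouth', array([359., 251.]), 0.64, array([ 0.434, -0.199,  0.13 ]))]
wrist [('bar', array([299.,  98.]), 0.91, array([0.594, 0.127, 0.12 ]))]
```

View pics/v3.png

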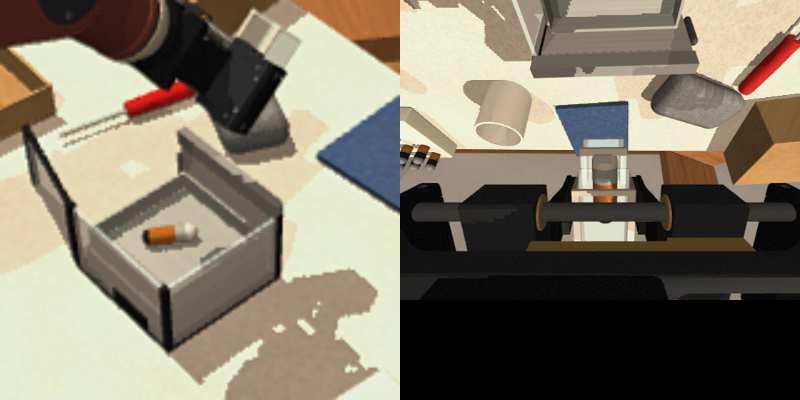

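The cartridge is still in bottle B's neck at (605,180). Tapping twice.

>>> send_rows(deltas="0.2 0.1 0 0.1 0 0 0;0.2 0.17 0 0.17 0 0 0;0.2 0.29 0 0.29 0 0 0;0.2 0.41 0 0.41 0 0 0;0.2 0.29 0 0.29 0 0 0;0.2 0.17 0 0.17 0 0 0;0.2 0.29 0 0.29 0 0 0;0.2 0.41 0 0.41 0 0 0;0.2 0.29 0 0.29 0 0 0;0.2 0.17 0 0.17 0 0 0")

```text
time_s: 20.55
position: [0.6196, 0.1163, 0.1975]
orientation: [-0.005, 2.362, -0.007]
ft_force: [2.0, 0.5, -1.3]
width: 0.502
gripper_force: 30.0
```

```bash
python3 v.py v4
```

```text
[0.6196 0.1163 0.1975] [ 0.1  -0.22  2.21 -0.2   0.38 -1.32] 20.55 [ 2.   0.5 -1.3] 0.502153838505115
tool x,z [-0.711 -0.006 -0.703] [ 0.703 -0.003 -0.711]
side [('bar', array([294., 196.]), 0.72, array([0.603, 0.119, 0.12 ])), ('mouth', array([324., 321.]), 0.82, array([ 0.397, -0.238,  0.13 ])), ('cart', array([267., 223.]), 0.43, array([0.515, 0.135, 0.056]))]
top [('bar', array([259., 196.]), 0.59, array([0.596, 0.12 , 0.12 ])), ('bar', array([209., 159.]), 0.44, array([0.713, 0.284, 0.12 ])), ('mouth', array([363., 253.]), 0.93, array([ 0.427, -0.209,  0.13 ]))]
wrist [('bar', array([298., 123.]), 0.94, array([0.583, 0.124, 0.12 ]))]
```

View pics/v4.png

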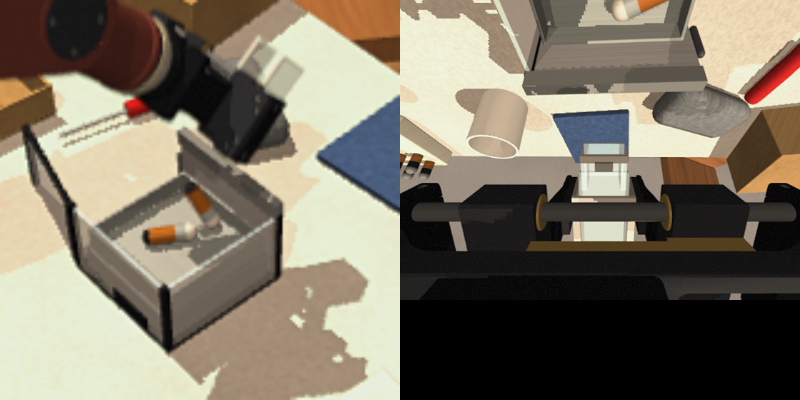

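The second cartridge is in the pan, with both visible at (170,235) and (200,200). Laying bottle B back.

```bash
python3 -c "
from h import *
plan([((.62,.117,.24),Rt(0,.785)),((.50,-.15,.28),Rt(0,.1)),((.453,-.305,.13),Rt(.05)),((.453,-.305,.043),Rt(.05))])"
```

```text
-0.19 0.0 -0.19 -0.01 -0.0 0.01  rows 2
->  [0.621 0.117 0.24 ]
   0.19 -0.89 -0.38 0.0 0.68 0.0  rows 4
   0.31 -0.89 -0.3 0.0 0.69 0.0  rows 4
->  [ 0.499 -0.151  0.28 ]
   0.2 -0.51 0.48 -0.0 0.1 -0.05  rows 4
   0.2 -0.51 0.5 -0.0 0.1 -0.05  rows 4
->  [ 0.453 -0.304  0.129]
   -0.0 -0.0 0.58 -0.0 -0.0 0.0  rows 3
->  [ 0.452 -0.304  0.042]
```

>>> send_rows(deltas="0.2 -0.19 0 -0.19 0 0 0;0.2 -0.19 0 -0.19 0 0 0")

```text
time_s: 21.35
position: [0.6241, 0.1172, 0.2474]
orientation: [-0.005, 2.347, -0.005]
ft_force: [0.8, 0.8, 0.3]
width: 0.501
gripper_force: 30.0
```

>>> send_rows(deltas="0.2 0.19 -0.89 -0.38 0 0.68 0;0.2 0.19 -0.89 -0.38 0 0.68 0;0.2 0.19 -0.89 -0.38 0 0.68 0;0.2 0.19 -0.89 -0.38 0 0.68 0;0.2 0.19 -0.89 -0.38 0 0.68 0")

```text
time_s: 21.85
position: [0.561, -0.0185, 0.2615]
orientation: [0.001, 2.696, -0.009]
ft_force: [0.8, -0.2, -1.7]
width: 0.501
gripper_force: 30.0
```

>>> send_rows(deltas="0.2 0.31 -0.89 -0.3 0 0.69 0;0.2 0.31 -0.89 -0.3 0 0.69 0;0.2 0.31 -0.89 -0.3 0 0.69 0;0.2 0.31 -0.89 -0.3 0 0.69 0;0.2 0.31 -0.89 -0.3 0 0.69 0")

```text
time_s: 22.35
position: [0.4999, -0.1497, 0.2815]
orientation: [-0.002, 3.042, -0.008]
ft_force: [-0.0, 1.0, -3.4]
width: 0.502
gripper_force: 30.0
```

>>> send_rows(deltas="0.2 0.4 -1 0.8 0 0.2 -0.1;0.2 0.4 -1 0.8 0 0.2 -0.1;0.2 0.4 -1 0.8 0 0.2 -0.1;0.2 0.4 -1 0.8 0 0.2 -0.1;0.2 0.4 -1 0.8 0 0.2 -0.1;0.2 0.4 -1 0.8 0 0.2 -0.1;0.2 0.4 -1 0.8 0 0.2 -0.1")

```text
time_s: 23.05
position: [0.4534, -0.2994, 0.1588]
orientation: [-0.084, 3.139, -0.014]
ft_force: [-0.8, 0.1, -1.2]
width: 0.502
gripper_force: 30.0
```

```bash
python3 -c "
from h import *
s=arm.observe();print(s['position'],s['ft_force'])
for c in ['top','side']:
  p=arm.camera(c)
  for n,z in (('bottle1',.03),('cart1_mid',.056)): print(c,n,[np.round(atz(p,r['uv'],z),3) for r in arm.landmark_of(p,n) if r['confidence']>.3])
plan([((.453,-.305,.043),Rt(.05))])"
```

```text
[ 0.45339654 -0.29943364  0.15880993] [-0.77958123  0.08557116 -1.21542221]
top bottle1 [array([ 0.492, -0.217,  0.03 ]), array([ 0.489, -0.332,  0.03 ]), array([0.52 , 0.114, 0.03 ])]
top cart1_mid [array([0.726, 0.29 , 0.056]), array([0.516, 0.109, 0.056]), array([0.509, 0.139, 0.056])]
side bottle1 [array([ 0.488, -0.405,  0.03 ]), array([ 0.538, -0.256,  0.03 ]), array([ 0.503, -0.214,  0.03 ]), array([0.444, 0.217, 0.03 ])]
side cart1_mid [array([0.522, 0.144, 0.056])]
   0.0 -0.02 0.77 -0.02 0.0 0.01  rows 4
->  [ 0.453 -0.305  0.044]
```

>>> send_rows(deltas="0.2 0 -0.02 0.25 0 0 0;0.2 0 -0.02 0.5 0 0 0;0.2 0 -0.02 0.68 0 0 0;0.2 0 -0.02 0.74 0 0 0;0.2 0 -0.02 0.77 0 0 0;0.2 0 -0.02 0.77 0 0 0;0.72 0 -0.02 0.77 0 0 0;0.72 0 -0.02 0.77 0 0 0;0.72 0 -0.02 0.77 0 0 0;0.72 0 -0.02 0.77 0 0 0")

```text
time_s: 24.35
position: [0.4528, -0.3054, 0.0436]
orientation: [-0.081, 3.14, -0.015]
ft_force: [0.2, -0.2, 0.3]
width: 0.705
gripper_force: 0.0
```

>>> send_rows(deltas="0.72 0 0 -0.15 0 0 0;0.72 0 0 -0.3 0 0 0;0.72 0 0 -0.6 0 0 0;0.72 0 0 -0.9 0 0 0;0.72 0 0 -1 0 0 0;0.72 0 0 -1 0 0 0")

```text
time_s: 24.95
position: [0.454, -0.3052, 0.1964]
orientation: [-0.081, 3.136, -0.02]
ft_force: [0.7, 0.0, -0.7]
width: 0.722
gripper_force: 0.0
```

>>> send_rows(deltas="0.72 0.15 -0.65 -0.3 0 0 0.25;0.72 0.15 -0.65 -0.3 0 0 0.25;0.72 0.15 -0.65 -0.3 0 0 0.25;0.72 0.15 -0.65 -0.3 0 0 0.25")

```text
time_s: 25.35
position: [0.4339, -0.4029, 0.237]
orientation: [-0.119, -3.139, 0.011]
ft_force: [0.4, 0.3, -0.8]
width: 0.722
gripper_force: 0.0
```

```bash
python3 w.py w4
```

```text
[ 0.4339 -0.4029  0.237 ] [-0.88  0.13  1.6  -0.01  1.41 -2.37] 25.35 [ 0.4  0.3 -0.8]
bottle1 [283. 232.] 0.93 [ 0.4913 -0.4108  0.03  ]
bottle1 [431. 225.] 0.82 [ 0.4948 -0.214   0.03  ]
bottle1 [362. 218.] 0.76 [ 0.4796 -0.3056  0.03  ]
bottle1_mouth [449. 176.] 0.88 [ 0.4267 -0.2074  0.052 ]
foam [355. 216.] 0.93 [ 0.4857 -0.3074  0.    ]
```

View pics/w4.png

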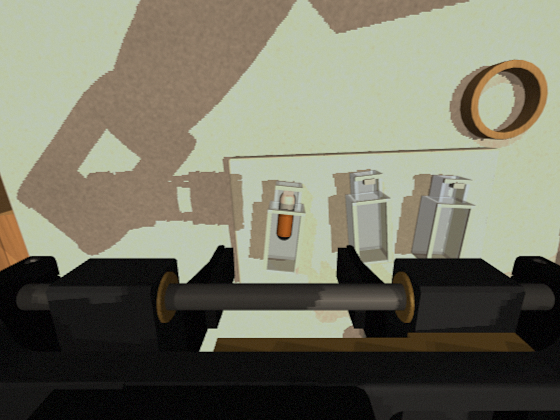

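Bottles A and B are empty and lying flat. Bottle C is at (285,230), loaded, with yaw about −0.13. Grasping C.

```bash
python3 -c "
from h import *
plan([((.463,-.407,.11),Rt(-.13)),((.463,-.407,.039),Rt(-.13))])"
```

```text
-0.19 -0.03 0.85 -0.01 -0.0 0.12  rows 4
->  [ 0.463 -0.407  0.109]
   -0.0 0.0 0.47 -0.0 -0.0 -0.0  rows 3
->  [ 0.463 -0.407  0.039]
```

>>> send_rows(deltas="0.72 -0.19 -0.03 0.85 0 0 0.12;0.72 -0.19 -0.03 0.85 0 0 0.12;0.72 -0.19 -0.03 0.85 0 0 0.12;0.72 -0.19 -0.03 0.85 0 0 0.12;0.72 -0.19 -0.03 0.85 0 0 0.12")

```text
time_s: 26.1
position: [0.463, -0.4085, 0.1111]
orientation: [-0.208, -3.134, 0.011]
ft_force: [-0.3, -0.9, 0.9]
width: 0.723
gripper_force: 0.0
```

>>> send_rows(deltas="0.72 0 0 0.25 0 0 0;0.72 0 0 0.42 0 0 0;0.72 0 0 0.47 0 0 0;0.72 0 0 0.47 0 0 0;0.2 0 0 0.47 0 0 0;0.2 0 0 0.47 0 0 0;0.2 0 0 0.47 0 0 0;0.2 0 0 0.47 0 0 0;0.2 0 0 0.47 0 0 0;0.2 0 0 0.47 0 0 0")

```text
time_s: 27.1
position: [0.4638, -0.4102, 0.0425]
orientation: [0.209, 3.133, -0.014]
ft_force: [-0.8, 2.7, 6.8]
width: 0.503
gripper_force: 30.0
```

```bash
python3 -c "
from h import *
s=arm.observe();q=s['position'];print(np.round(s['joint_pos'],2))
plan([(q+[0,0,.14],Rt(-.13)),((.52,-.12,.28),Rt(0,.3)),((.621,.117,.237),Rt(0,.785))])"
```

```text
[-0.85  0.39  1.68 -0.01  1.07 -2.28]
   -0.0 -0.01 -0.93 -0.02 0.01 -0.01  rows 4
->  [ 0.463 -0.41   0.182]
   -0.06 0.98 -0.33 -0.02 -0.3 -0.13  rows 5
   -0.18 0.98 -0.29 -0.01 -0.3 -0.13  rows 5
->  [ 0.521 -0.121  0.28 ]
   -0.28 0.79 0.23 -0.0 -0.49 0.0  rows 4
   -0.21 0.79 0.3 -0.0 -0.48 0.01  rows 4
->  [0.621 0.116 0.236]
```

>>> send_rows(deltas="0.2 0 0 -0.15 0 0 0;0.2 0 0 -0.35 0 0 0;0.2 0 0 -0.6 0 0 0;0.2 0 0 -0.8 0 0 0;0.2 0 0 -0.9 0 0 0;0.2 0 0 -0.93 0 0 0")

```text
time_s: 27.7
position: [0.4636, -0.4099, 0.1824]
orientation: [0.209, 3.131, -0.017]
ft_force: [0.8, -0.5, -2.2]
width: 0.505
gripper_force: 30.0
```

>>> send_rows(deltas="0.2 -0.01 0.12 -0.04 0 -0.04 -0.02;0.2 -0.02 0.28 -0.1 -0.01 -0.09 -0.04;0.2 -0.03 0.46 -0.16 -0.01 -0.15 -0.06;0.2 -0.04 0.64 -0.22 -0.01 -0.2 -0.08;0.2 -0.05 0.82 -0.28 -0.02 -0.26 -0.11;0.2 -0.06 0.98 -0.33 -0.02 -0.3 -0.13")

```text
time_s: 28.3
position: [0.4905, -0.2623, 0.2264]
orientation: [0.101, 2.991, -0.009]
ft_force: [0.5, 0.0, -2.8]
width: 0.508
gripper_force: 29.9
```

>>> send_rows(deltas="0.2 -0.03 0.17 -0.05 0 -0.05 -0.02;0.2 -0.06 0.34 -0.1 0 -0.1 -0.04;0.2 -0.09 0.5 -0.15 0 -0.15 -0.06;0.2 -0.12 0.66 -0.2 -0.01 -0.2 -0.09;0.2 -0.15 0.82 -0.25 -0.01 -0.25 -0.11;0.2 -0.18 0.98 -0.29 -0.01 -0.3 -0.13")

```text
time_s: 28.9
position: [0.5207, -0.1174, 0.273]
orientation: [0.002, 2.843, -0.017]
ft_force: [-0.7, 0.6, -1.6]
width: 0.502
gripper_force: 29.9
```

>>> send_rows(deltas="0.2 -0.05 0.13 0.04 0 -0.07 0;0.2 -0.1 0.28 0.08 0 -0.16 0;0.2 -0.15 0.43 0.12 0 -0.25 0;0.2 -0.2 0.58 0.16 0 -0.34 0;0.2 -0.25 0.7 0.2 0 -0.43 0;0.2 -0.28 0.79 0.23 0 -0.49 0")

```text
time_s: 29.5
position: [0.5709, 0.0008, 0.2496]
orientation: [-0.001, 2.599, -0.017]
ft_force: [-0.3, -0.6, -2.8]
width: 0.501
gripper_force: 29.9
```

>>> send_rows(deltas="0.2 -0.05 0.15 0.05 0 -0.09 0;0.2 -0.1 0.3 0.1 0 -0.18 0;0.2 -0.14 0.45 0.16 0 -0.28 0;0.2 -0.18 0.6 0.22 0 -0.37 0;0.2 -0.2 0.72 0.27 0 -0.45 0;0.2 -0.21 0.79 0.3 0 -0.48 0;0.2 -0.21 0.79 0.3 0 -0.48 0")

```text
time_s: 30.2
position: [0.6207, 0.1186, 0.2246]
orientation: [-0.005, 2.363, -0.017]
ft_force: [-0.4, 0.0, -2.3]
width: 0.504
gripper_force: 30.0
```

```bash
python3 v.py v5; python3 -c "
from h import *
plan([((.620,.117,.153),Rt(0,.785))])"
```

```text
[0.6207 0.1186 0.2246] [ 0.11 -0.25  2.18 -0.21  0.45 -1.31] 30.2 [-0.4  0.  -2.3] 0.5039636319620698
tool x,z [-0.712 -0.009 -0.702] [ 0.702 -0.011 -0.712]
side [('bar', array([293., 197.]), 0.79, array([0.597, 0.118, 0.12 ])), ('bar', array([211., 191.]), 0.64, array([0.432, 0.284, 0.12 ])), ('mouth', array([324., 322.]), 0.77, array([ 0.397, -0.241,  0.13 ])), ('cart', array([270., 222.]), 0.47, array([0.523, 0.131, 0.056]))]
top [('bar', array([257., 188.]), 0.41, array([0.624, 0.126, 0.12 ])), ('mouth', array([357., 252.]), 0.95, array([ 0.429, -0.192,  0.13 ])), ('mouth', array([187., 235.]), 0.57, array([0.466, 0.339, 0.13 ]))]
wrist [('bar', array([298., 104.]), 0.87, array([0.593, 0.127, 0.12 ]))]
   0.38 0.01 0.35 -0.02 0.0 0.01  rows 3
->  [0.62  0.118 0.152]
```

View pics/v5.png

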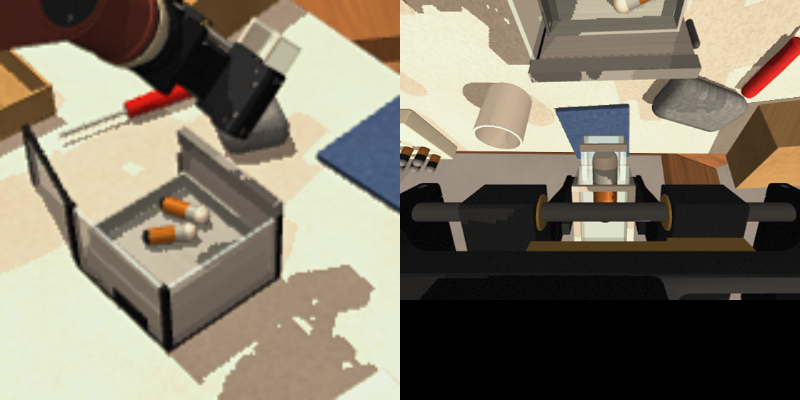

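Both cartridges lie flat in the pan, and the third is still in bottle C. Tapping.

>>> send_rows(deltas="0.2 0.07 0 0.07 0 0 0;0.2 0.13 0 0.13 0 0 0;0.2 0.25 0 0.25 0 0 0;0.2 0.37 0 0.37 0 0 0;0.2 0.25 0 0.25 0 0 0;0.2 0.13 0 0.13 0 0 0;0.2 0.25 0 0.25 0 0 0;0.2 0.37 0 0.37 0 0 0;0.2 0.25 0 0.25 0 0 0;0.2 0.13 0 0.13 0 0 0")

```text
time_s: 31.8
position: [0.6213, 0.1169, 0.1982]
orientation: [-0.003, 2.363, -0.018]
ft_force: [0.2, 0.1, -1.2]
width: 0.506
gripper_force: 30.0
```

```bash
python3 v.py v6; python3 -c "
from h import *
plan([((.62,.117,.24),Rt(0,.785)),((.50,-.15,.28),Rt(-.1,.1)),((.464,-.410,.15),Rt(-.13))])"
```

```text
[0.6213 0.1169 0.1982] [ 0.11 -0.21  2.2  -0.24  0.39 -1.28] 31.8 [ 0.2  0.1 -1.2] 0.5059885188964733
tool x,z [-0.712 -0.007 -0.703] [ 0.703 -0.012 -0.712]
side [('bar', array([292., 198.]), 0.6, array([0.591, 0.116, 0.12 ])), ('mouth', array([326., 326.]), 0.94, array([ 0.392, -0.25 ,  0.13 ])), ('mouth', array([350., 354.]), 0.41, array([ 0.388, -0.33 ,  0.13 ])), ('mouth', array([271., 227.]), 0.38, array([0.477, 0.058, 0.13 ])), ('cart', array([211., 191.]), 0.7, array([0.463, 0.349, 0.056])), ('cart', array([266., 222.]), 0.55, array([0.513, 0.138, 0.056]))]
top [('mouth', array([358., 250.]), 0.64, array([ 0.436, -0.194,  0.13 ])), ('cart', array([211., 156.]), 0.53, array([0.737, 0.287, 0.056]))]
wrist [('bar', array([297., 122.]), 0.66, array([0.585, 0.124, 0.12 ]))]
   -0.17 -0.0 -0.2 -0.02 -0.0 0.01  rows 2
->  [0.619 0.118 0.24 ]
   0.19 -0.89 -0.37 0.04 0.68 0.09  rows 4
   0.26 -0.91 -0.28 0.04 0.69 0.1  rows 4
->  [ 0.5  -0.15  0.28]
   0.08 -0.88 0.43 0.0 0.1 0.03  rows 4
   0.04 -0.87 0.43 0.01 0.1 0.03  rows 4
->  [ 0.463 -0.41   0.149]
```

View pics/v6.png

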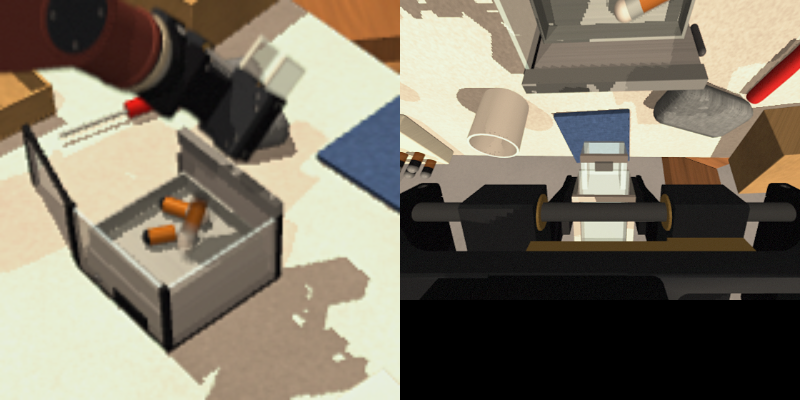

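All three are in the pan area. Laying bottle C back.

>>> send_rows(deltas="0.2 -0.17 0 -0.2 0 0 0;0.2 -0.17 0 -0.2 0 0 0")

```text
time_s: 32.6
position: [0.6225, 0.1182, 0.2475]
orientation: [-0.002, 2.347, -0.015]
ft_force: [0.3, -0.1, 0.1]
width: 0.504
gripper_force: 30.0
```

>>> send_rows(deltas="0.2 0.19 -0.89 -0.37 0.04 0.68 0.09;0.2 0.19 -0.89 -0.37 0.04 0.68 0.09;0.2 0.19 -0.89 -0.37 0.04 0.68 0.09;0.2 0.19 -0.89 -0.37 0.04 0.68 0.09;0.2 0.19 -0.89 -0.37 0.04 0.68 0.09")

```text
time_s: 33.1
position: [0.5601, -0.017, 0.2619]
orientation: [0.073, 2.694, -0.021]
ft_force: [-0.0, 0.1, -2.2]
width: 0.502
gripper_force: 30.0
```

>>> send_rows(deltas="0.2 0.26 -0.91 -0.28 0.04 0.69 0.1;0.2 0.26 -0.91 -0.28 0.04 0.69 0.1;0.2 0.26 -0.91 -0.28 0.04 0.69 0.1;0.2 0.26 -0.91 -0.28 0.04 0.69 0.1;0.2 0.26 -0.91 -0.28 0.04 0.69 0.1")

```text
time_s: 33.6
position: [0.4999, -0.1485, 0.2822]
orientation: [0.16, 3.038, -0.021]
ft_force: [0.6, 0.8, -2.0]
width: 0.505
gripper_force: 30.0
```

>>> send_rows(deltas="0.2 0.08 -0.88 0.2 0 0.1 0.03;0.2 0.08 -0.88 0.2 0 0.1 0.03;0.2 0.08 -0.88 0.2 0 0.1 0.03;0.2 0.08 -0.88 0.2 0 0.1 0.03;0.2 0.08 -0.88 0.2 0 0.1 0.03")

```text
time_s: 34.1
position: [0.4772, -0.2778, 0.2522]
orientation: [0.184, 3.086, -0.014]
ft_force: [0.1, -0.1, -1.6]
width: 0.5
gripper_force: 30.0
```

>>> send_rows(deltas="0.2 0.04 -0.87 0.6 0 0.1 0.03;0.2 0.04 -0.87 0.6 0 0.1 0.03;0.2 0.04 -0.87 0.6 0 0.1 0.03;0.2 0.04 -0.87 0.6 0 0.1 0.03;0.2 0.04 -0.87 0.6 0 0.1 0.03")

```text
time_s: 34.6
position: [0.4601, -0.4079, 0.1628]
orientation: [-0.211, -3.134, 0.008]
ft_force: [0.0, 0.7, -1.3]
width: 0.502
gripper_force: 30.0
```

```bash
cat > c.py <<'E'
from h import *
s=arm.observe();print(np.round(s['position'],4),np.round(s['ft_force'],1),np.round(s['joint_pos'],2),s['time_s'])
for c in ['top','side','wrist']:
  p=arm.camera(c);save('c_'+c+str(p['shot']),p)
  for n,z in (('bottle1',.03),('cart1_mid',.056),('door_hinge',.052),('door_edge',.052)): print(c,n,[np.round(atz(p,r['uv'],z,s),3) for r in arm.landmark_of(p,n) if r['confidence']>.35])
E
python3 c.py; python3 -c "
from h import *
plan([((.464,-.410,.044),Rt(-.13))])"
```

```text
[ 0.4601 -0.4079  0.1628] [ 0.   0.7 -1.3] [-0.85  0.24  1.62 -0.    1.28 -2.29] 34.6
top bottle1 [array([ 0.49 , -0.206,  0.03 ]), array([ 0.483, -0.305,  0.03 ]), array([ 0.506, -0.459,  0.03 ]), array([ 0.487, -0.298,  0.03 ])]
top cart1_mid [array([0.508, 0.15 , 0.056])]
top door_hinge []
top door_edge [array([0.469, 0.356, 0.052])]
side bottle1 [array([ 0.502, -0.216,  0.03 ]), array([ 0.483, -0.309,  0.03 ]), array([ 0.559, -0.379,  0.03 ]), array([0.477, 0.378, 0.03 ])]
side cart1_mid [array([0.516, 0.158, 0.056])]
side door_hinge [array([0.44 , 0.203, 0.052]), array([ 0.468, -0.331,  0.052])]
side door_edge [array([0.463, 0.368, 0.052])]
wrist bottle1 [array([ 0.481, -0.304,  0.03 ]), array([ 0.562, -0.422,  0.03 ]), array([ 0.493, -0.216,  0.03 ])]
wrist cart1_mid []
wrist door_hinge []
wrist door_edge []
   -0.03 0.01 0.8 -0.01 0.0 -0.01  rows 4
->  [ 0.464 -0.41   0.044]
```

>>> send_rows(deltas="0.2 -0.03 0.01 0.25 0 0 0;0.2 -0.03 0.01 0.5 0 0 0;0.2 -0.03 0.01 0.7 0 0 0;0.2 -0.03 0.01 0.76 0 0 0;0.2 -0.03 0.01 0.8 0 0 0;0.2 -0.03 0.01 0.8 0 0 0;0.72 -0.03 0.01 0.8 0 0 0;0.72 -0.03 0.01 0.8 0 0 0;0.72 -0.03 0.01 0.8 0 0 0;0.72 -0.03 0.01 0.8 0 0 0")

```text
time_s: 36.35
position: [0.465, -0.4101, 0.0451]
orientation: [0.211, 3.133, -0.013]
ft_force: [-0.3, -0.2, -0.9]
width: 0.702
gripper_force: 0.0
```

>>> send_rows(deltas="0.72 0 0 -0.15 0 0 0;0.72 0 0 -0.3 0 0 0;0.72 0 0 -0.6 0 0 0;0.72 0 0 -0.9 0 0 0;0.72 0 0 -1 0 0 0;0.72 0 0 -1 0 0 0")

```text
time_s: 36.95
position: [0.4661, -0.4102, 0.1985]
orientation: [0.211, 3.128, -0.02]
ft_force: [0.4, 0.2, 0.3]
width: 0.714
gripper_force: 0.0
```

```bash
python3 -c "
from h import *
plan([((.42,.05,.26),Rt(0)),((.385,.30,.24),Rt(0)),((.385,.30,.075),Rt(0))])"; python3 c.py
```

```text
0.24 1.0 -0.15 -0.01 0.0 -0.09  rows 5
   0.13 0.67 -0.1 -0.01 0.0 -0.06  rows 4
   0.11 0.68 -0.09 -0.0 0.01 -0.06  rows 4
   0.08 0.68 -0.09 -0.01 0.0 -0.06  rows 4
->  [0.421 0.051 0.259]
   0.12 0.83 0.07 0.0 0.0 0.0  rows 4
   0.12 0.83 0.06 0.0 0.0 0.0  rows 4
->  [0.384 0.3   0.24 ]
   -0.0 -0.0 0.55 0.0 0.0 0.0  rows 3
   -0.0 -0.0 0.55 0.0 0.0 0.0  rows 3
->  [0.385 0.3   0.075]
[ 0.4661 -0.4102  0.1985] [0.4 0.2 0.3] [-0.85  0.22  1.58 -0.01  1.34 -2.28] 36.95
top bottle1 [array([ 0.497, -0.211,  0.03 ]), array([ 0.481, -0.3  ,  0.03 ]), array([ 0.494, -0.422,  0.03 ])]
top cart1_mid [array([0.518, 0.15 , 0.056])]
top door_hinge []
top door_edge [array([0.456, 0.357, 0.052])]
side bottle1 [array([ 0.497, -0.211,  0.03 ]), array([ 0.496, -0.414,  0.03 ]), array([ 0.477, -0.308,  0.03 ])]
side cart1_mid [array([0.524, 0.154, 0.056]), array([ 0.427, -0.209,  0.056]), array([0.513, 0.075, 0.056])]
side door_hinge [array([0.434, 0.206, 0.052])]
side door_edge [array([0.463, 0.351, 0.052]), array([0.489, 0.492, 0.052])]
wrist bottle1 [array([ 0.499, -0.416,  0.03 ]), array([ 0.499, -0.215,  0.03 ]), array([ 0.487, -0.305,  0.03 ])]
wrist cart1_mid []
wrist door_hinge []
wrist door_edge []
```

>>> send_rows(deltas="0 0.24 1 -0.15 0 0 -0.09;0 0.24 1 -0.15 0 0 -0.09;0 0.24 1 -0.15 0 0 -0.09;0 0.24 1 -0.15 0 0 -0.09;0 0.24 1 -0.15 0 0 -0.09")

```text
time_s: 38.2
position: [0.4494, -0.2539, 0.2165]
orientation: [0.137, 3.137, -0.014]
ft_force: [0.2, -0.3, 0.0]
width: 0.353
gripper_force: 0.0
```

>>> send_rows(deltas="0 0.2 1 -0.15 0 0 -0.09;0 0.2 1 -0.15 0 0 -0.09;0 0.2 1 -0.15 0 0 -0.09;0 0.2 1 -0.15 0 0 -0.09;0 0.2 1 -0.15 0 0 -0.09")

```text
time_s: 38.7
position: [0.4332, -0.1029, 0.2375]
orientation: [0.068, 3.139, -0.014]
ft_force: [0.8, -0.1, 0.1]
width: 0.008
gripper_force: 0.0
```

>>> send_rows(deltas="0 0.2 1 -0.13 0 0 -0.09;0 0.2 1 -0.13 0 0 -0.09;0 0.2 1 -0.13 0 0 -0.09;0 0.2 1 -0.13 0 0 -0.09;0 0.2 1 -0.13 0 0 -0.09")

```text
time_s: 39.2
position: [0.4101, 0.0482, 0.2554]
orientation: [-0.002, 3.141, -0.013]
ft_force: [0.2, -0.6, 0.6]
width: 0.002
gripper_force: 0.0
```

```bash
python3 -c "
from h import *
s=arm.observe();print(s['position'])
a=arm.camera('side')['image'];t=arm.camera('top')['image']
x=cv2.resize(a[120:420,160:460],(400,400));y=cv2.resize(t[140:290,160:310],(400,400))
cv2.imwrite('pics/f1.png',np.hstack([x,y])[:,:,::-1])
plan([((.385,.30,.24),Rt(0)),((.385,.30,.075),Rt(0))])"
```

```text
[0.4101194  0.04817827 0.25542091]
   0.08 0.84 0.04 -0.01 -0.0 -0.0  rows 4
   0.09 0.85 0.05 -0.01 -0.0 -0.0  rows 4
->  [0.385 0.3   0.24 ]
   -0.0 -0.0 0.55 0.0 -0.0 -0.0  rows 3
   -0.0 -0.0 0.55 0.0 -0.0 -0.0  rows 3
->  [0.385 0.301 0.075]
```

View pics/f1.png

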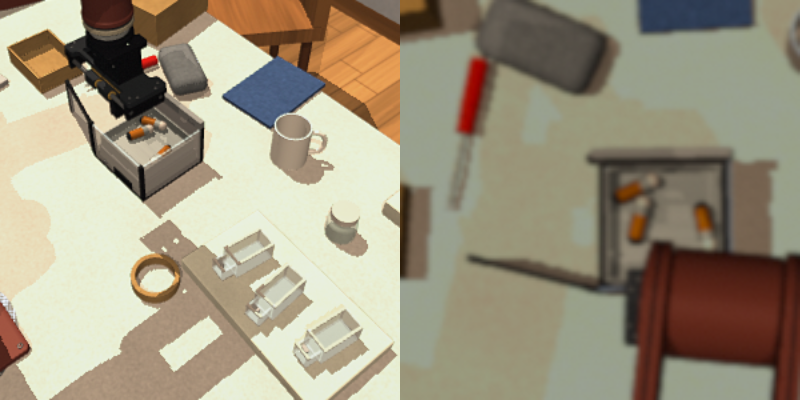

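All three cartridges lie in the pan, at about (635,187), (638,220) and (705,225). The three bottles lie flat on the slab. Now the door.

>>> send_rows(deltas="0 0.08 0.84 0.04 0 0 0;0 0.08 0.84 0.04 0 0 0;0 0.08 0.84 0.04 0 0 0;0 0.08 0.84 0.04 0 0 0")

```text
time_s: 39.7
position: [0.3977, 0.1751, 0.2476]
orientation: [0.001, -3.14, 0.012]
ft_force: [0.7, -0.6, 0.3]
width: 0.007
gripper_force: 0.0
```

>>> send_rows(deltas="0 0.09 0.85 0.05 0 0 0;0 0.09 0.85 0.05 0 0 0;0 0.09 0.85 0.05 0 0 0;0 0.09 0.85 0.05 0 0 0")

```text
time_s: 40.1
position: [0.3846, 0.3025, 0.239]
orientation: [0.001, -3.141, 0.013]
ft_force: [-0.1, -1.0, 0.4]
width: 0.01
gripper_force: 0.0
```

>>> send_rows(deltas="0 0 0 0.3 0 0 0;0 0 0 0.6 0 0 0;0 0 0 0.85 0 0 0;0 0 0 1 0 0 0;0 0 0 1 0 0 0")

```text
time_s: 40.6
position: [0.3824, 0.2968, 0.086]
orientation: [-0.004, -3.135, 0.02]
ft_force: [-1.1, -0.3, -0.2]
width: 0.006
gripper_force: 0.0
```

```bash
python3 -c "
from h import *
s=arm.observe();print(s['position'],s['ft_force'])
H=np.array([.437,.204])
w=[]
for th in (1.2,.95,.7,.5,.35,.2,.1):
    c=.0025+.0095*np.sin(th)+.015*np.cos(th)
    p=H+.115*np.array([np.cos(th),np.sin(th)])+c*np.array([-np.sin(th),np.cos(th)])
    w.append((np.r_[p,.075],Rt(0)))
plan(w)"
```

```text
[0.38240711 0.29678154 0.08599534] [-1.05859084 -0.34917973 -0.21452259]
   -0.54 0.14 0.07 -0.02 -0.01 -0.01  rows 3
->  [0.463 0.317 0.075]
   -0.17 -0.06 -0.0 -0.0 -0.0 0.0  rows 2
->  [0.489 0.308 0.075]
   -0.15 -0.1 -0.0 -0.0 -0.0 0.0  rows 2
->  [0.511 0.294 0.075]
   -0.11 -0.11 -0.0 -0.0 -0.0 0.0  rows 2
->  [0.528 0.277 0.075]
   -0.07 -0.1 -0.0 -0.0 -0.0 0.0  rows 2
->  [0.539 0.262 0.075]
   -0.05 -0.11 -0.0 -0.0 -0.0 0.0  rows 2
->  [0.546 0.246 0.075]
   -0.02 -0.08 -0.0 -0.0 -0.0 0.0  rows 2
->  [0.549 0.234 0.075]
```

>>> send_rows(deltas="0 -0.15 0.05 0.04 0 0 0;0 -0.3 0.1 0.07 0 0 0;0 -0.42 0.13 0.07 0 0 0;0 -0.54 0.14 0.07 0 0 0;0 -0.62 0.11 0.07 0 0 0;0 -0.71 0.08 0.07 0 0 0;0 -0.79 0.03 0.07 0 0 0;0 -0.86 -0.02 0.07 0 0 0;0 -0.92 -0.07 0.07 0 0 0;0 -0.97 -0.13 0.07 0 0 0")

```text
time_s: 41.6
position: [0.5299, 0.2806, 0.0796]
orientation: [-0.0, 3.141, -0.012]
ft_force: [-0.6, 0.4, -0.9]
width: 0.006
gripper_force: 0.2
```

>>> send_rows(deltas="0 -0.03 -0.05 0 0 0 0;0 -0.07 -0.1 0 0 0 0;0 -0.1 -0.16 0 0 0 0;0 -0.12 -0.21 0 0 0 0;0 -0.13 -0.25 0 0 0 0;0 -0.14 -0.29 0 0 0 0;0 -0.14 -0.29 0 0 0 0")

```text
time_s: 42.3
position: [0.5505, 0.2371, 0.08]
orientation: [0.001, 3.141, -0.012]
ft_force: [0.4, -0.2, -0.2]
width: 0.0
gripper_force: 0.0
```

```bash
python3 c.py | egrep '^\[|door'; ls -t pics | head -3
```

```text
[0.5505 0.2371 0.08  ] [ 0.4 -0.2 -0.2] [ 0.28  0.3   1.71 -0.01  1.13 -1.29] 42.3
top door_hinge [array([0.526, 0.121, 0.052])]
top door_edge []
side door_hinge [array([0.437, 0.199, 0.052])]
side door_edge [array([0.584, 0.24 , 0.052])]
wrist door_hinge [array([0.434, 0.201, 0.052])]
wrist door_edge []
c_wrist37.png
c_side36.png
c_top35.png
```

>>> send_rows(deltas="0 0 -0.03 0 0 0 0;0 0 -0.06 0 0 0 0;0 0 -0.08 0 0 0 0;0 0 -0.1 0 0 0 0;0 0 -0.11 0 0 0 0;0 0 -0.11 0 0 0 0")

```text
time_s: 43.65
position: [0.5502, 0.2207, 0.08]
orientation: [-0.0, -3.141, 0.013]
ft_force: [0.1, -0.8, -0.2]
width: 0.005
gripper_force: 0.0
```

```bash
python3 c.py | egrep '^\[|door'
```

```text
[0.5502 0.2207 0.08  ] [ 0.1 -0.8 -0.2] [ 0.25  0.29  1.73 -0.01  1.13 -1.31] 43.65
top door_hinge [array([0.434, 0.2  , 0.052])]
top door_edge [array([ 0.419, -0.302,  0.052])]
side door_hinge [array([0.435, 0.202, 0.052]), array([0.514, 0.119, 0.052])]
side door_edge [array([0.593, 0.21 , 0.052]), array([0.486, 0.493, 0.052])]
wrist door_hinge [array([0.433, 0.201, 0.052])]
wrist door_edge []
```

>>> send_rows(deltas="0 0 -0.01 0 0 0 0;0 0 -0.02 0 0 0 0;0 0 -0.03 0 0 0 0;0 0 -0.04 0 0 0 0;0 0 -0.04 0 0 0 0")

```text
time_s: 44.9
position: [0.5503, 0.2188, 0.0802]
orientation: [-0.0, 3.14, -0.002]
ft_force: [0.7, 14.3, -3.9]
width: 0.006
gripper_force: 6.6
```

>>> send_rows(deltas="0 0 -0.01 0 0 0 0;0 0 -0.02 0 0 0 0;0 0 -0.02 0 0 0 0")

```text
time_s: 45.2
position: [0.5504, 0.2185, 0.0803]
orientation: [-0.001, 3.139, 0.004]
ft_force: [2.1, 23.9, -6.2]
width: 0.005
gripper_force: 11.4
```

>>> send_rows(deltas="0 0 0.05 0 0 0 0;0 0 0.15 0 0 0 0;0 0 0.3 0 0 0 0;0 0 0.4 0 0 0 0")

```text
time_s: 45.6
position: [0.5504, 0.2736, 0.0798]
orientation: [-0.0, 3.141, -0.012]
ft_force: [0.2, 0.3, 0.4]
width: 0.004
gripper_force: 0.0
```

>>> send_rows(deltas="0 0 0 -0.3 0 0 0;0 0 0 -0.6 0 0 0;0 0 0 -1 0 0 0;0 0 0 -1 0 0 0")

```text
time_s: 46.0
position: [0.5536, 0.2751, 0.2376]
orientation: [-0.001, 3.13, -0.007]
ft_force: [0.2, 0.4, 1.2]
width: 0.011
gripper_force: 0.0
```

>>> send_rows(deltas="0 1 0.5 0 0 0 0;0 1 0.5 0 0 0 0;0 1 0.5 0 0 0 0;0 1 0.5 0 0 0 0;0 1 0.5 0 0 0 0")

```text
time_s: 46.5
position: [0.3983, 0.3497, 0.229]
orientation: [-0.006, 3.142, -0.012]
ft_force: [0.5, -0.0, 0.1]
width: 0.007
gripper_force: 0.0
```

```bash
python3 c.py | egrep '^\[|door|bottle|cart'; python3 -c "
from h import *
a=arm.camera('side')['image'];t=arm.camera('top')['image']
x=cv2.resize(a[150:290,190:330],(400,400));y=cv2.resize(t[170:270,160:310],(400,267));y=np.vstack([y,cv2.resize(a[290:400,300:450],(400,133))])
cv2.imwrite('pics/f2.png',np.hstack([x,y])[:,:,::-1])"
```

```text
[0.3983 0.3497 0.229 ] [ 0.5 -0.   0.1] [ 0.58 -0.01  1.76 -0.01  1.39 -1.  ] 46.5
top bottle1 [array([ 0.498, -0.208,  0.03 ]), array([ 0.478, -0.31 ,  0.03 ]), array([ 0.496, -0.416,  0.03 ])]
top cart1_mid [array([0.521, 0.147, 0.056])]
top door_hinge [array([0.427, 0.211, 0.052])]
top door_edge [array([0.592, 0.215, 0.052])]
side bottle1 [array([ 0.478, -0.3  ,  0.03 ]), array([ 0.488, -0.214,  0.03 ]), array([ 0.502, -0.415,  0.03 ])]
side cart1_mid [array([0.528, 0.159, 0.056]), array([0.519, 0.126, 0.056])]
side door_hinge [array([0.44 , 0.203, 0.052]), array([0.489, 0.087, 0.052]), array([ 0.323, -0.152,  0.052]), array([ 0.457, -0.329,  0.052])]
side door_edge [array([0.59 , 0.21 , 0.052])]
wrist bottle1 []
wrist cart1_mid [array([0.515, 0.158, 0.056])]
wrist door_hinge [array([0.431, 0.201, 0.052])]
wrist door_edge []
```

View pics/f2.png

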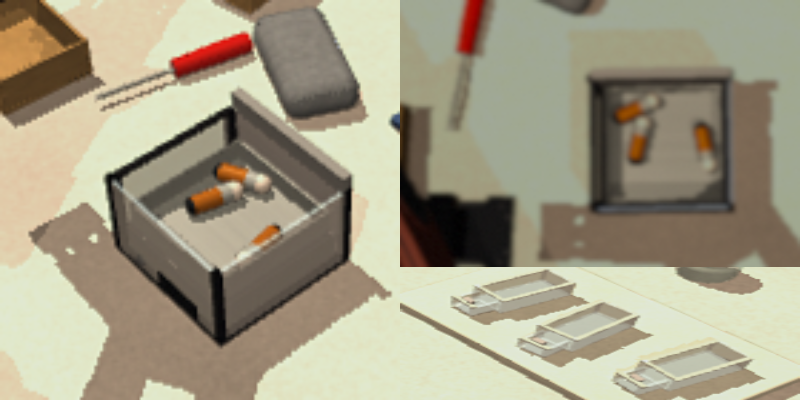

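The door looks flush with the rear wall at about (235,110). Pushing it met a hard stop of 24 N, well above the catch force. The cartridges are in the pan and the bottles lie flat, so I'm handing in.

```bash
python3 -c "
from h import *
print(arm.finish_job())"
```

```text
the job is handed in; nothing more can be done
None
```

The job is handed in, verdict not shown: the last pictures show all three cartridges in the pan, the bottles flat on the slab and the door shut on its catch; cartridge 1 slid out on tipping, before that bottle's tap.

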